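# Pulse the spice grinder by hand-holding its bayonet lid halfway

## Robot

A 6-joint arm with a two-finger parallel gripper is mounted at the origin on a cart in front of the work surface, level with it; the furniture and walls round the work are solid. World frame = base frame: x ahead of the robot, y to its left, z up, the work surface at z = 0. Lengths are in m, angles in rad, forces in N, time in s.
With the tool pointing down it reaches from about 0.2 to 0.875 m from the base axis. Payload 3.4 kg.
Tool frame: the origin (TCP) lies on the centre line of the jaws, within the pads' length; the fingertips stand 14 mm ahead of it and the grasp point (between the pads) lies 5 mm behind it; z points along the fingers, y is the direction in which the jaws open and shut (so a half turn about z gives the same grasp; the last joint's range is limited). The gripper opens to 94 mm and grips with 3 to 60 N. Pads are 16 mm wide; open, the fingers measure 119 mm over their backs; the gripper's body (75 mm by 177 mm) begins 78 mm behind the grasp point.
Start: joints at [-1.427, 0.276, 1.505, -0, 1.361, -0.121], TCP at [0.15, -0.555, 0.219] pointing down, gripper open.
Joint ranges: [-2.89, 2.89], [-0.75, 2.08], [0.22, 2.7], [-1.18, 4.32], [0.11, 2.71], [-2.7, 2.7]. Speed limits (rad/s): [2.57, 2.57, 3.14, 3.14, 3.14, 3.14].

## Interface

Orientations are given as a 3x3 rotation matrix whose columns are the frame's x, y, z axes.
In Python, from plant import status, capture, camera_params, close_job gives the robot as it stands.
- The arm moves only by the tool servo_tool, never from a script. Its argument "motion" is text: rows parted by semicolons, each of 7 numbers parted by spaces: the shift along the tool's x, y, z in units of 0.8 m (1.0 is 0.8 m), then the turn, a rotation vector about the tool's x, y, z in units of 90 degrees (1.0 is 90 degrees), then the closure, from 0 (fully open) to 1 (shut). A call has 1 to 5 rows; each row is the pose to reach, as a shift and turn from the pose commanded when the call began, along the tool's axes at that moment; what a row does not reach only later rows make up. A row lasts 1/10 s, in which the tool goes at most 50 mm and 8.59 degrees, less where a joint would pass 70% of its speed; a pose out of reach is approached as far as the arm can. A call with a number of a shift or a turn outside -1 to 1 is refused whole. A call with a gripper value outside its range is refused whole. The fingers move at their own pace and stop on an object; "force" is the grip in N (left out, the last holds). Time passes only in rows, so rows that repeat a pose let the fingers close. It gives the time, the measured TCP pose, the force and the opening at its end, in the units of the state.
- status.observe(): the state, without advancing time (a new reading comes with each control period).
- capture(name): name is "scene" or "top" or "wrist"; returns the picture (420x560x3 uint8, red, green, blue); there is no depth.
- camera_params(name): a dict with "mtx" (3x3 intrinsics, pixels), "world_from_camera" (4x4, takes a point from camera to world coordinates); the wrist camera has in their place "T_tool_cam" (4x4, takes a point from camera to tool coordinates, whose origin is the TCP and whose axes are the flange's). Camera axes: x right, y down, z forward; pixel columns grow to the right and rows downward; lengths in m; the calibration is good to about 2 mm. The wrist camera is an equidistant fisheye: a pixel r from the principal point sees the ray r / f radians off the axis. A picture is of the moment at which its call begins: read the wrist's pose just before it. camera_params takes no time and is no camera call.
- close_job(): hands the job in, once; it reports no verdict.
The state is a dict: "time_s": time; "qpos": joint angles; "dq": joint speeds; "joint_torque": joint torques, N m; "ee_pos": TCP position; "ee_rot": TCP orientation; "wrist_force": force on the tool from outside, world axes, zero at the start; "wrist_torque": the same for the moment, N m; "grip_width": opening from 0.0 (shut) to 1.0 (fully open).
Only numpy, scipy, OpenCV 4.12 (cv2) and the standard library are available. Lean on these libraries where they do the work, as an engineer would, in place of code of your own. Each camera call takes 0.05 s, during which the arm holds its last target.

## Task

The spice grinder is filled and its lid stands beside it: fit the lid into the collar with its two lugs through the gaps until the flange lies flat on the rim, then twist it clockwise (seen from above) until its orange pointers are at the green marks, halfway to the lock. The lid is sprung and turns back if let go, so finish while still gripping it and holding it at the green marks; never turn it on to the red marks where it locks, and do not disturb the other things on the worktop.

Things in the scene. Friction and masses are not known exactly. Their poses are not given: they have to be found in the camera images.
- lid_grip (a point): Grip point of the loose lid standing upright on the worktop: on its axis, in the black wing handle. The wing is a plate 58 mm long (point x), 14 thick (y), 40 high, reaching 18 mm above and 22 mm below this point to the white flange (96 across, 8 thick). z up; underside of the lid 52 mm below. The same after a half turn; about 0.11 kg. Two orange pointers on the flange at +x and -x.
- lid_flange (a point): On the lid's axis at the underside of its flange, 30 mm below lid_grip, same axes; this face rests on the collar's rim when the lid is seated. Below it a round black spigot, 67 mm across and 22 long; at the spigot's foot two steel lugs stand out along +x and -x (under the orange pointers) to 43 mm from the axis, 12 mm wide, 8 high.
- grinder_mouth (a point): Centre of the open top of the spice grinder, at the collar's rim. White round housing fixed to the worktop, 124 mm across; steel collar 112 across, rim 99 mm above the worktop. z up; x and -x point to the two gaps (17 mm wide) for the lugs in the collar's lip. The lip is 11 mm thick, its opening 74 mm across; the cup below is 92 wide. Seated, lid_flange is at this point, lugs 3 mm below the lip.
- green_mark (a point): One of the two green marks on the collar's rim (the other is opposite), 52 mm from the axis. Each gap has a black mark; 0.64 rad clockwise from it, seen from above, is a green mark (halfway), 1.24 rad from it a red mark (lock). The point's axes are those of grinder_mouth.
- twist_ring (a joint): Angle of the sprung ring inside the collar that the seated lid's lugs carry round: 0 at rest (lugs at the gaps), grows as the lid turns clockwise seen from above. 0.6 rad = halfway, pointers at the green marks; from 0.95 it counts as locked; stop at 1.2. Play between lid and ring 0.04 rad each way. The spring turns it back with about 0.1 N m at halfway, so it returns if let go.
- steel_cup: Bystander, leave alone: plain steel cup, 76 mm across, 102 high; origin at the centre of its underside.
- salt_shaker: Bystander, leave alone: salt shaker with a grey dome top, 44 mm across, 90 high; origin at the centre of its underside.
- kitchen_timer: Bystander, leave alone: off-white wind-up kitchen timer, 63 mm across, 56 high; origin at the centre of its underside.
- bowl: Bystander, leave alone: steel bowl, 112 mm across, 45 high; origin at the centre of its underside.
- label_roll: Bystander, leave alone: roll of paper labels, axis upright, 60 mm across, 30 high; origin at the centre of its underside.
Things that resemble listed ones, but are neither listed nor needed, are in the scene too. Leave any yellow look-alike of the part that bears lid_grip alone. What is shaped like the part that bears grinder_mouth but brown is not meant.

How it is judged:
By the outcome, as a careful person would: the job done as asked, in the order asked, and still so for the second after the job is handed in, while the arm keeps its last pose, push and grip.
It also fails if it takes over 43 s, if anything falls off the work surface, if the arm or the gripper's body presses on something with over 40 N, if the wrist force passes 120 N, or if a joint passes its speed limit or range.

## Working session

There is one attempt and no reset: what is moved stays moved. The work goes in short steps, Python scripts to look and compute and a tool call to move; the robot and the scene stay as the last step left them, time stands still between calls to the robot, and variables do not carry over. Pictures are saved under pics/ and viewed, and the job is handed in when it is done.

Besides the shell and the picture viewer there is one more tool, called after ">>>" in YAML: its name, and indented under it one key for each argument. servo_tool: Moves the arm, as the interface text tells. Shifts and turns lie within -1 to 1; 1 stands for 0.8 m of shift or 90 degrees of turn. Its arguments: {"type":"object","properties":{"motion":{"type":"string"},"force":{"type":"number"}},"required":["motion"]}

```bash
ls; mkdir -p pics
python3 - <<'E'
from plant import status,capture,camera_params
import cv2
print(status.observe())
for n in("scene","top","wrist"):
    im=capture(n); cv2.imwrite(f"pics/{n}0.png",im[:,:,::-1]); print(n,camera_params(n))
E
```

```text
pics
{'time_s': 0.0, 'qpos': array([-1.42704675e+00,  2.76571220e-01,  1.50614261e+00,  5.72186774e-06,
        1.36073376e+00, -1.20993403e-01]), 'dq': array([ 4.30153533e-04, -1.06038571e-03, -1.04508408e-03,  2.59176642e-05,
       -4.73898065e-04, -1.72062253e-03]), 'joint_torque': array([ 1.52867237e-04, -4.04587412e+01, -2.37231338e+01,  6.99006650e-02,
        3.45857337e-02, -1.48832805e-04]), 'ee_pos': array([ 0.15037352, -0.55439897,  0.21861454]), 'ee_rot': array([[ 9.65160128e-01,  2.61659816e-01, -2.60190312e-04],
       [ 2.61659845e-01, -9.65158408e-01,  1.83660409e-03],
       [ 2.29440620e-04, -1.84069839e-03, -9.99998280e-01]]), 'wrist_force': array([-0.22870965, -0.62387793,  0.05677024]), 'wrist_torque': array([-0.03812276, -0.0237    , -0.0197833 ]), 'grip_width': 1.0002268284982598}
scene {'mtx': array([[436.66733108,   0.        , 280.57998988],
       [  0.        , 436.66733108, 212.35162372],
       [  0.        ,   0.        ,   1.        ]]), 'world_from_camera': array([[-0.69460073, -0.4291624 ,  0.57736423, -0.14352857],
       [-0.71928409,  0.42842777,
[... 410 characters left out ...]
0.99937626,  0.01776587, -0.03051995,  0.01023788],
       [ 0.02782392, -0.13607925, -0.99030716,  1.03465764],
       [ 0.        ,  0.        ,  0.        ,  1.        ]])}
wrist {'mtx': array([[325.1922621 ,   0.        , 277.9358944 ],
       [  0.        , 325.1922621 , 206.06072518],
       [  0.        ,   0.        ,   1.        ]]), 'T_tool_cam': array([[ 3.83573192e-05, -9.61401339e-01, -2.75149894e-01,
         8.13523592e-02],
       [ 9.99999979e-01,  9.27642244e-05, -1.84722336e-04,
         2.28163735e-04],
       [ 2.03116368e-04, -2.75149881e-01,  9.61401322e-01,
        -1.64116488e-01],
       [ 0.00000000e+00,  0.00000000e+00,  0.00000000e+00,
         1.00000000e+00]])}
```

View pics/scene0.png

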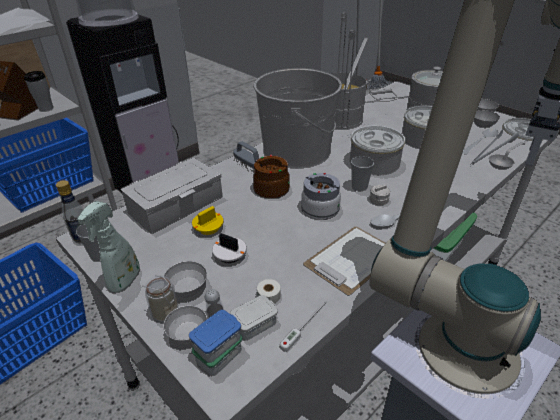

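View pics/top0.png

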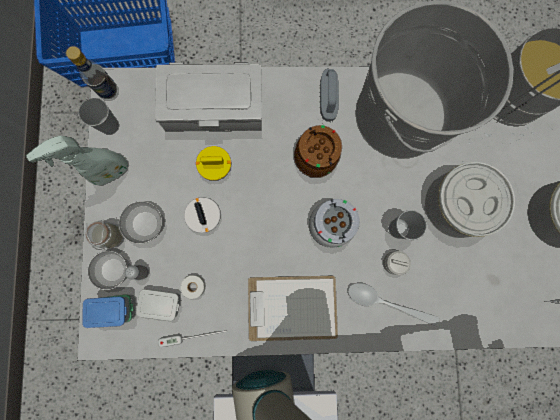

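View pics/wrist0.png

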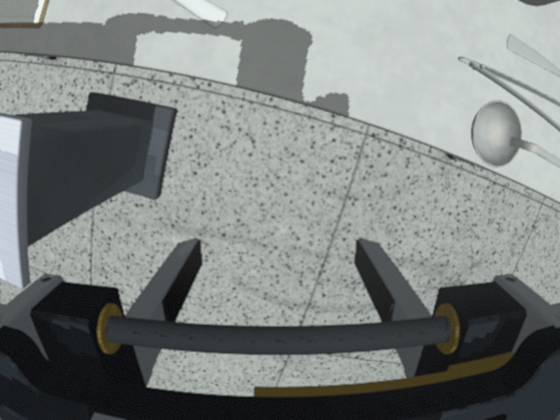

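The white lid is near top (203,214) and scene (229,248). The white grinder is near top (336,222) and scene (321,195). I'll enlarge both.

Run:
```python
import cv2,numpy as np
t=cv2.imread("pics/top0.png");s=cv2.imread("pics/scene0.png")
def c(im,x,y,w,h,k): return cv2.resize(im[y:y+h,x:x+w],None,fx=k,fy=k,interpolation=cv2.INTER_CUBIC)
a=c(t,175,185,60,60,6.5);b=c(t,305,190,60,60,6.5);
d=c(s,200,220,60,60,6.5);e=c(s,290,165,60,60,6.5)
cv2.imwrite("pics/c1.png",np.hstack([a,b]));cv2.imwrite("pics/c2.png",np.hstack([d,e]))
```

```text
(no output)
```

View pics/c1.png

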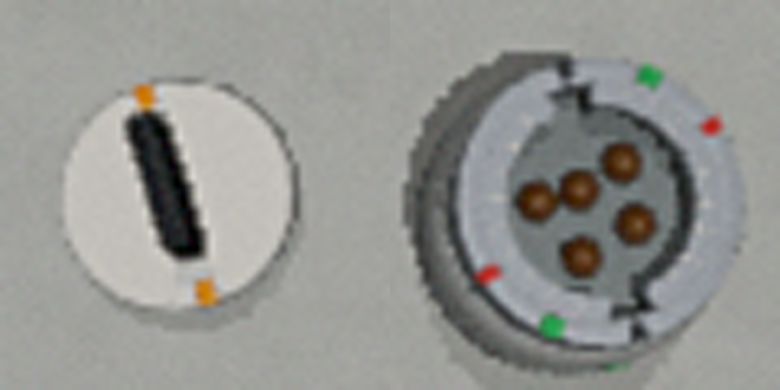

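View pics/c2.png

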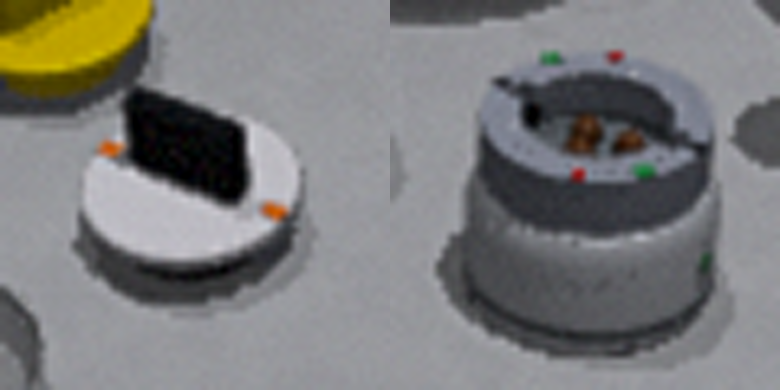

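```bash
cat > h.py <<'E'
import numpy as np
from plant import camera_params
def ray(name,px,z):
    c=camera_params(name);T=c["world_from_camera"];d=T[:3,:3]@np.linalg.solve(c["mtx"],[*px,1]);o=T[:3,3]
    return (o+d*(z-o[2])/d[2])
E
python3 - <<'E'
from h import *
def cc(p,ox,oy,sh=0): return ((p[0]-sh+.5)/6.5-.5+ox,(p[1]+.5)/6.5-.5+oy)
def pr(n,q,ox,oy,z,sh=0):
    P=[ray(n,cc(p,ox,oy,sh),z) for p in q]
    m=np.mean(P,0);v=P[0]-P[1];print(n,m.round(4),np.linalg.norm(v[:2]).round(4),"ang",np.arctan2(v[1],v[0]).round(4))
print("lid");pr("top",[(145,97),(205,292)],175,185,.03);pr("scene",[(110,149),(274,212)],200,220,.03)
print("lid wing top");pr("top",[(150,117),(185,250)],175,185,.07)
pr("scene",[(133,92),(244,128)],200,220,.07)
print("green")
pr("top",[(649,76),(552,326)],305,190,.099,390);pr("scene",[(552,58),(645,172)],290,165,.099,390)
print("red")
pr("top",[(711,126),(487,273)],305,190,.099,390);pr("scene",[(615,57),(578,175)],290,165,.099,390)
print("black")
pr("top",[(566,70),(638,328)],305,190,.099,390);pr("scene",[(503,83),(700,147)],290,165,.099,390)
E
```

```text
lid
top [0.6205 0.1866 0.03  ] 0.0847 ang 0.2985
scene [0.619  0.1851 0.03  ] 0.0852 ang 0.2947
lid wing top
top [0.6194 0.1825 0.07  ] 0.0548 ang 0.2585
scene [0.6171 0.1838 0.07  ] 0.0546 ang 0.3473
green
top [ 0.5902 -0.1621  0.099 ] 0.1045 ang -0.4088
scene [ 0.5891 -0.1636  0.099 ] 0.1057 ang -0.4121
red
top [ 0.5905 -0.1616  0.099 ] 0.1046 ang -1.0148
scene [ 0.5886 -0.163   0.099 ] 0.1043 ang -1.011
black
top [ 0.5909 -0.1625  0.099 ] 0.1029 ang 0.2306
scene [ 0.5876 -0.1638  0.099 ] 0.106 ang 0.2357
```

```bash
cat >> h.py <<'E'
from plant import status,capture
from scipy.spatial.transform import Rotation as Ro
import cv2
def Rt(yaw):
    c,s=np.cos(yaw),np.sin(yaw); return np.array([[c,s,0],[s,-c,0],[0,0,-1.]])
def mv(pos,yaw):
    o=status.observe();R=o["ee_rot"]
    d=R.T@(np.array(pos)-o["ee_pos"])/.8
    r=Ro.from_matrix(R.T@Rt(yaw)).as_rotvec()/(np.pi/2)
    print("t",o["time_s"],"pos",o["ee_pos"].round(4),"yaw",np.arctan2(R[1,0],R[0,0]).round(4),"F",o["wrist_force"].round(2),"T",o["wrist_torque"].round(3),"q",o["qpos"].round(2),"w",round(o["grip_width"],3))
    print("MOVE",d.round(4),r.round(4),"dist",np.linalg.norm(d*.8).round(3))
def wproj(P,o):
    c=camera_params("wrist");T=np.eye(4);T[:3,:3]=o["ee_rot"];T[:3,3]=o["ee_pos"]
    C=T@c["T_tool_cam"];p=C[:3,:3].T@(np.atleast_2d(P)-C[:3,3]).T
    th=np.arctan2(np.hypot(p[0],p[1]),p[2]);ph=np.arctan2(p[1],p[0]);K=c["mtx"]
    return np.c_[K[0,2]+K[0,0]*th*np.cos(ph),K[1,2]+K[1,1]*th*np.sin(ph)]
def wray(px,z,o):
    c=camera_params("wrist");T=np.eye(4);T[:3,:3]=o["ee_rot"];T[:3,3]=o["ee_pos"]
    C=T@c["T_tool_cam"];K=c["mtx"];x=(px[0]-K[0,2])/K[0,0];y=(px[1]-K[1,2])/K[1,1];th=np.hypot(x,y)
    d=C[:3,:3]@np.array([np.sin(th)*x/th,np.sin(th)*y/th,np.cos(th)]);q=C[:3,3]
    return q+d*(z-q[2])/d[2]
E
python3 -c "
from h import *
mv([.6195,.185,.2],.297)"
```

```text
t 0.15 pos [ 0.1504 -0.5546  0.2188] yaw 0.2648 F [ 0.53  0.52 -0.32] T [-0.01   0.     0.007] q [-1.43  0.28  1.51 -0.    1.36 -0.12] w 1.005
MOVE [ 0.8079 -0.7387  0.0247] [-0.0009 -0.0001 -0.0205] dist 0.876
```

>>> servo_tool:
  motion: "0.04 -0.037 0.001 0 0 0 0; 0.08 -0.074 0.002 0 0 -0.005 0; 0.12 -0.111 0.003 0 0 -0.01 0; 0.16 -0.148 0.004 0 0 -0.015 0; 0.2 -0.185 0.005 0 0 -0.02 0"
  force: 30

```text
time_s: 0.65
ee_pos: [0.2667, -0.3686, 0.2152]
ee_rot: [[0.957, 0.292, 0.0], [0.292, -0.957, 0.0], [0.0, -0.0, -1.0]]
wrist_force: [1.1, 0.0, 0.3]
grip_width: 0.999
```

>>> servo_tool:
  motion: "0.04 -0.037 0.001 0 0 0 0; 0.08 -0.074 0.002 0 0 0 0; 0.12 -0.111 0.003 0 0 0 0; 0.16 -0.148 0.004 0 0 0 0; 0.2 -0.185 0.005 0 0 0 0"

```text
time_s: 1.15
ee_pos: [0.3764, -0.1803, 0.2114]
ee_rot: [[0.957, 0.292, 0.0], [0.292, -0.957, -0.0], [0.0, 0.0, -1.0]]
wrist_force: [0.7, -0.5, 0.7]
grip_width: 1.001
```

>>> servo_tool:
  motion: "0.04 -0.037 0.001 0 0 0 0; 0.08 -0.074 0.002 0 0 0 0; 0.12 -0.111 0.003 0 0 0 0; 0.16 -0.148 0.004 0 0 0 0; 0.2 -0.185 0.005 0 0 0 0"

```text
time_s: 1.65
ee_pos: [0.4863, 0.0081, 0.2073]
ee_rot: [[0.956, 0.292, -0.0], [0.292, -0.956, -0.0], [-0.0, 0.0, -1.0]]
wrist_force: [0.3, -0.6, -0.2]
grip_width: 1.002
```

```bash
python3 -c "
from h import *
mv([.6195,.185,.18],.297)"
```

```text
t 1.65 pos [0.4863 0.0081 0.2073] yaw 0.2966 F [ 0.32 -0.58 -0.18] T [-0.037 -0.051  0.035] q [-0.13  0.15  1.7  -0.    1.29  1.15] w 1.002
MOVE [ 0.2239 -0.1628  0.0341] [ 0.0002  0.0001 -0.0002] dist 0.223
```

Tracking is good. I'll move above the lid next.

>>> servo_tool:
  motion: "0.045 -0.033 0.007 0 0 0 0; 0.09 -0.066 0.014 0 0 0 0; 0.135 -0.098 0.02 0 0 0 0; 0.18 -0.131 0.027 0 0 0 0; 0.224 -0.163 0.034 0 0 0 0"

```text
time_s: 2.15
ee_pos: [0.6199, 0.185, 0.1796]
ee_rot: [[0.956, 0.292, -0.001], [0.292, -0.956, -0.0], [-0.001, 0.0, -1.0]]
wrist_force: [1.3, -0.2, 0.6]
grip_width: 1.005
```

```bash
cat > wv.py <<'E'
import sys
from h import *
def run(n,pts=None,crop=None,k=1):
    o=status.observe();im=capture("wrist")[:,:,::-1].copy();cv2.imwrite(f"pics/{n}.png",im)
    np.save(f"pics/{n}.npy",o,allow_pickle=True)
    if crop: x,y,w,h=crop; cv2.imwrite(f"pics/{n}c.png",cv2.resize(im[y:y+h,x:x+w],None,fx=k,fy=k,interpolation=cv2.INTER_CUBIC))
    if pts is not None: print(wproj(pts,o).round(1))
E
python3 -c "
from wv import *
mv([.6195,.185,.05],.297)
u=np.array([np.cos(.297),np.sin(.297),0])
c=np.array([.6195,.185,.03])
run('w1',[c+u*.0425,c-u*.0425,c+[0,0,.04]+u*.029,c+[0,0,.04]-u*.029])"
```

```text
t 2.15 pos [0.6199 0.185  0.1796] yaw 0.2966 F [ 1.29 -0.25  0.62] T [-0.057  0.027  0.029] q [ 0.18  0.41  1.41 -0.    1.33  1.46] w 1.005
MOVE [-0.0003 -0.0002  0.162 ] [ 0.0001  0.0004 -0.0002] dist 0.13
[[277.5 155.7]
 [277.6 237.9]
 [277.5 177.2]
 [277.5 240.3]]
```

View pics/w1.png

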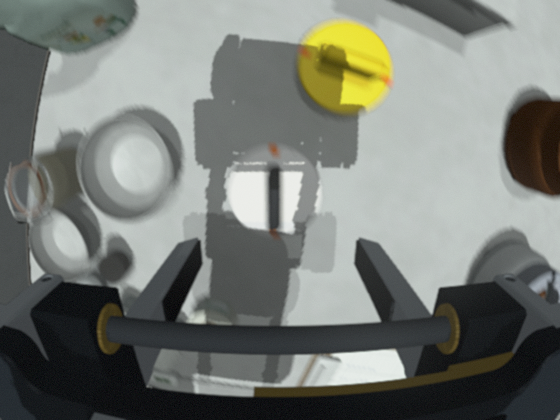

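```bash
python3 -c "
import cv2
im=cv2.imread('pics/w1.png');cv2.imwrite('pics/w1c.png',cv2.resize(im[135:255,215:335],None,fx=5,fy=5,interpolation=2))"
```

```text
(no output)
```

View pics/w1c.png

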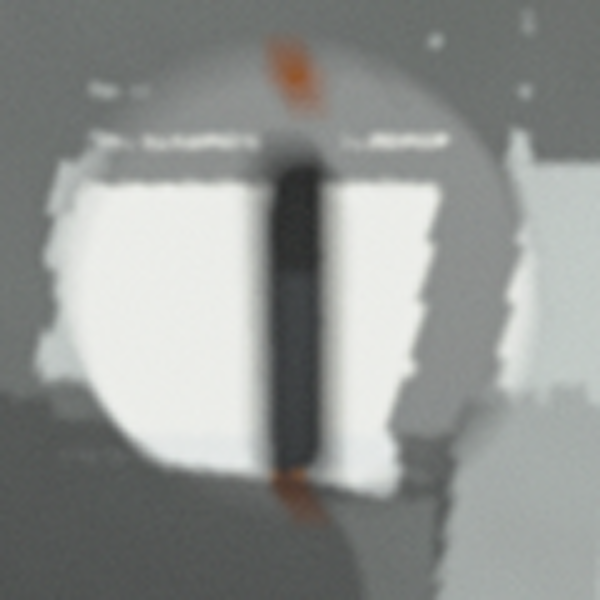

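```bash
python3 -c "
from wv import *
mv([.6195,.185,.05],.297)
print(status.observe()['dq'].round(3))
u=np.array([np.cos(.297),np.sin(.297),0])
c=np.array([.6195,.185,.03])
run('w2',[c+u*.0425,c-u*.0425,c+[0,0,.04]+u*.029,c+[0,0,.04]-u*.029],(215,135,120,120),5)
"
```

```text
t 2.2 pos [0.6239 0.1907 0.1777] yaw 0.2988 F [ 5.28  3.44 -0.63] T [ 0.117 -0.254 -0.   ] q [0.19 0.41 1.4  0.   1.33 1.46] w 0.998
MOVE [-0.0081  0.0059  0.1596] [-0.0028 -0.0028  0.0012] dist 0.128
[-0.045 -0.048  0.092 -0.036  0.017 -0.088]
[[282.8 162.4]
 [282.3 244.3]
 [283.2 184.6]
 [282.7 247.4]]
```

View pics/w2c.png

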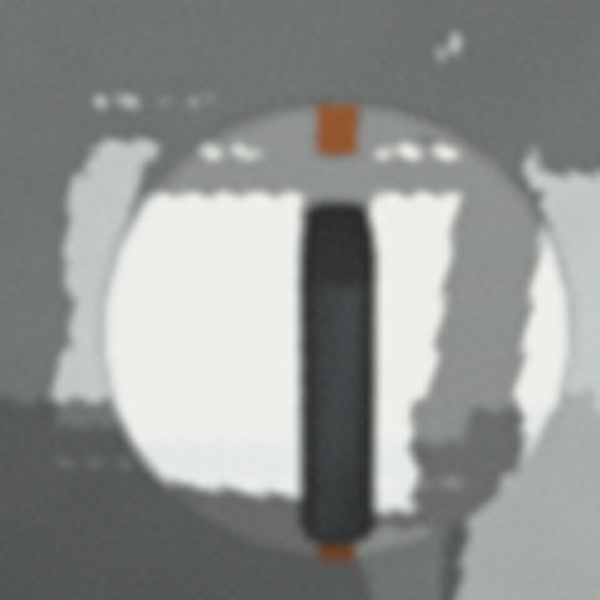

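```bash
python3 -c "
from wv import *
o=np.load('pics/w2.npy',allow_pickle=True).item()
f=lambda x,y:((x+.5)/5-.5+215,(y+.5)/5-.5+135)
print(wray(f(337.5,330),.03,o),wray(f(337,130),.03,o),wray(f(337,205),.03,o),wray(f(337,540),.07,o))
mv([.6202,.1853,.05],.297)"
```

```text
[0.62345513 0.18669518 0.03      ] [0.66159343 0.19866454 0.03      ] [0.64749172 0.1942822  0.03      ] [0.59603124 0.17854726 0.07      ]
t 2.25 pos [0.6213 0.1875 0.1779] yaw 0.2999 F [-0.23 -0.51  0.21] T [-0.026  0.019 -0.025] q [0.18 0.41 1.4  0.   1.33 1.46] w 1.001
MOVE [-0.0021  0.0025  0.1599] [-0.0012 -0.      0.0019] dist 0.128
```

>>> servo_tool:
  motion: "0.001 0 0.04 0 0 0 0; 0.001 0 0.08 0 0 0 0; 0.001 0 0.115 0 0 0 0; 0.001 0 0.14 0 0 0 0; 0.001 0 0.155 0 0 0 0"

```text
time_s: 2.75
ee_pos: [0.6181, 0.1824, 0.0542]
ee_rot: [[0.957, 0.292, -0.004], [0.292, -0.957, -0.001], [-0.004, -0.0, -1.0]]
wrist_force: [-0.8, 0.4, 0.2]
grip_width: 1.002
```

>>> servo_tool:
  motion: "0 0 0.005 0 0 0 0; 0 0 0.007 0 0 0 0; 0 0 0.007 0 0 0 0"

```text
time_s: 3.05
ee_pos: [0.6206, 0.1834, 0.0516]
ee_rot: [[0.956, 0.292, 0.002], [0.292, -0.956, 0.0], [0.002, 0.0, -1.0]]
wrist_force: [0.3, 0.8, 0.1]
grip_width: 1.003
```

```bash
python3 -c "
from wv import *
mv([.6202,.1853,.05],.297)
run('w3')"
```

```text
t 3.05 pos [0.6206 0.1834 0.0516] yaw 0.2961 F [0.33 0.79 0.14] T [ 0.004  0.041 -0.007] q [ 0.18  0.51  1.58 -0.    1.06  1.45] w 1.003
MOVE [ 0.0002 -0.0024  0.002 ] [ 0.0002 -0.001  -0.0006] dist 0.002
```

View pics/w3.png

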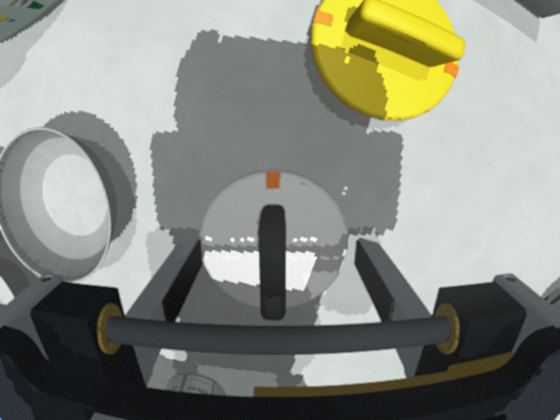

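The wing sits about 5 px left of the jaw centre (column 272 against 278). I'll settle there with a small correction, then close.

>>> servo_tool:
  motion: "0 -0.002 0.001 0 0 0 0; 0 -0.002 0.001 0 0 0 0; 0 -0.002 0.001 0 0 0 0"

```text
time_s: 3.4
ee_pos: [0.6196, 0.1852, 0.0503]
ee_rot: [[0.956, 0.292, 0.001], [0.292, -0.956, 0.0], [0.001, 0.0, -1.0]]
wrist_force: [-0.6, 0.1, 0.3]
grip_width: 0.999
```

```bash
python3 -c "
from wv import *
mv([.6202,.1853,.05],.297)
run('w4',None,(190,160,180,180),3)"
```

```text
t 3.4 pos [0.6196 0.1852 0.0503] yaw 0.2964 F [-0.59  0.09  0.29] T [ 0.007 -0.018 -0.015] q [ 0.18  0.51  1.58 -0.    1.05  1.46] w 0.999
MOVE [0.0007 0.     0.0003] [ 0.0001 -0.0004 -0.0004] dist 0.001
```

View pics/w4c.png

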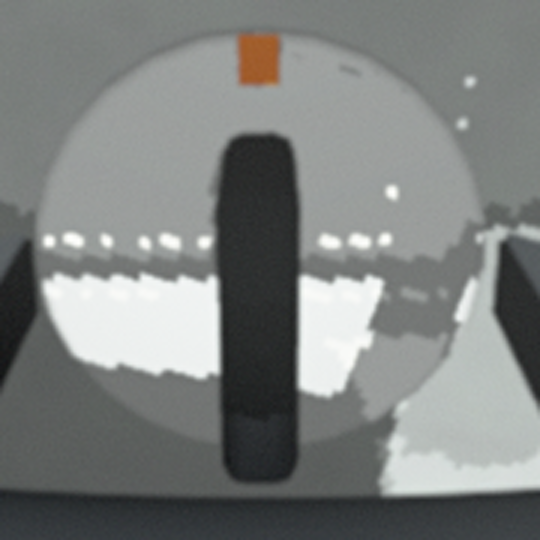

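```bash
python3 -c "
from wv import *
o=np.load('pics/w4.npy',allow_pickle=True).item()
f=lambda x,y:((x+.5)/3-.5+190,(y+.5)/3-.5+160)
for a,z,n in(((259,35),.03,'ptr outer'),((259,60),.03,'ptr c'),((259,138),.07,'+x end top'),((259,483),.07,'-x end top'),((259,31),.03,'flange +x'),((259,445),.03,'flange -x')):
  print(n,(o['ee_rot'].T@(wray(f(*a),z,o)-o['ee_pos'])*1000).round(1))"
```

```text
ptr outer [49.3 -0.9 20.3]
ptr c [44.4 -0.9 20.3]
+x end top [ 40.2  -0.7 -19.7]
-x end top [-24.2  -0.8 -19.7]
flange +x [50.1 -0.9 20.3]
flange -x [-42.7  -1.1  20.2]
```

>>> servo_tool:
  motion: "0.002 -0.001 0 0 0 0 0; 0.002 -0.001 0 0 0 0 1; 0.002 -0.001 0 0 0 0 1; 0.002 -0.001 0 0 0 0 1; 0.002 -0.001 0 0 0 0 1"
  force: 35

```text
time_s: 3.95
ee_pos: [0.6207, 0.1863, 0.0498]
ee_rot: [[0.956, 0.292, -0.0], [0.292, -0.956, -0.0], [-0.0, 0.0, -1.0]]
wrist_force: [-0.3, -0.8, 0.0]
grip_width: 0.698
```

>>> servo_tool:
  motion: "0 0 0 0 0 0 1; 0 0 0 0 0 0 1; 0 0 0 0 0 0 1; 0 0 0 0 0 0 1; 0 0 0 0 0 0 1"

```text
time_s: 4.45
ee_pos: [0.6208, 0.1862, 0.0498]
ee_rot: [[0.956, 0.292, 0.0], [0.292, -0.956, -0.0], [-0.0, 0.0, -1.0]]
wrist_force: [0.2, -0.1, -0.1]
grip_width: 0.268
```

```bash
python3 -c "
from wv import *
mv([.6202,.1853,.05],.297)
run('w5')
cv2.imwrite('pics/t5.png',capture('top')[:,:,::-1]);cv2.imwrite('pics/s5.png',capture('scene')[:,:,::-1])"
```

```text
t 4.45 pos [0.6208 0.1862 0.0498] yaw 0.2962 F [ 0.21 -0.1  -0.1 ] T [0.081 0.048 0.027] q [ 0.18  0.51  1.58 -0.    1.06  1.46] w 0.268
MOVE [-0.001   0.0009 -0.0002] [ 0.0001  0.     -0.0005] dist 0.001
```

View pics/w5.png

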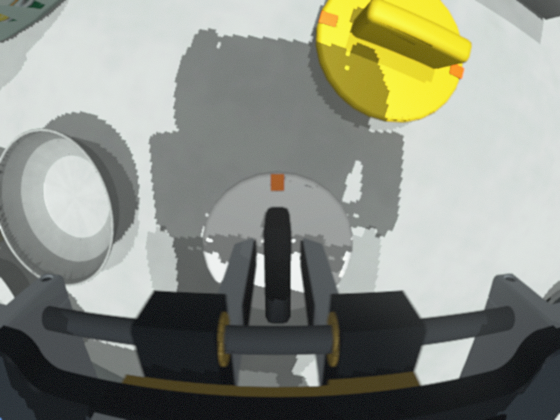

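View pics/s5.png

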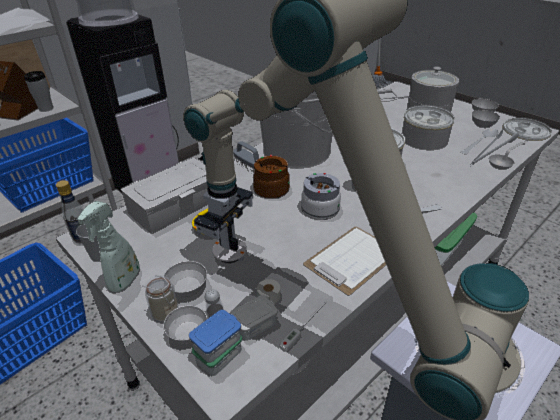

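The wing is centred between the jaws in the wrist view (column 278). The fingers are still closing, so I'll finish the grip.

>>> servo_tool:
  motion: "0 0 0 0 0 0 1; 0 0 0 0 0 0 1; 0 0 0 0 0 0 1; 0 0 0 0 0 0 1; 0 0 0 0 0 0 1"

```text
time_s: 5.1
ee_pos: [0.6207, 0.1863, 0.0498]
ee_rot: [[0.956, 0.292, -0.0], [0.292, -0.956, -0.0], [-0.0, -0.0, -1.0]]
wrist_force: [0.3, 0.6, -1.3]
grip_width: 0.148
```

>>> servo_tool:
  motion: "0 0 -0.01 0 0 0 1; 0 0 -0.03 0 0 0 1; 0 0 -0.06 0 0 0 1; 0 0 -0.1 0 0 0 1; 0 0 -0.14 0 0 0 1"

```text
time_s: 5.6
ee_pos: [0.6204, 0.1861, 0.1631]
ee_rot: [[0.956, 0.292, -0.001], [0.292, -0.956, -0.0], [-0.001, 0.0, -1.0]]
wrist_force: [1.0, 0.8, -0.7]
grip_width: 0.145
```

>>> servo_tool:
  motion: "0 0 -0.03 0 0 0 1; 0 0 -0.05 0 0 0 1; 0 0 -0.055 0 0 0 1; 0 0 -0.055 0 0 0 1"

```text
time_s: 6.0
ee_pos: [0.6209, 0.1862, 0.2065]
ee_rot: [[0.956, 0.292, 0.001], [0.292, -0.956, -0.0], [0.001, 0.0, -1.0]]
wrist_force: [-0.4, -0.3, -1.1]
grip_width: 0.145
```

```bash
python3 -c "
from wv import *
mv([.5895,-.1627,.205],.229)
run('w6',None,(190,150,180,180),3)"
```

```text
t 6.0 pos [0.6209 0.1862 0.2065] yaw 0.2962 F [-0.38 -0.25 -1.06] T [-0.024  0.001  0.062] q [ 0.18  0.39  1.36 -0.    1.39  1.46] w 0.145
MOVE [-0.1649  0.4057  0.0019] [ 0.0002 -0.0008  0.0428] dist 0.35
```

View pics/w6.png

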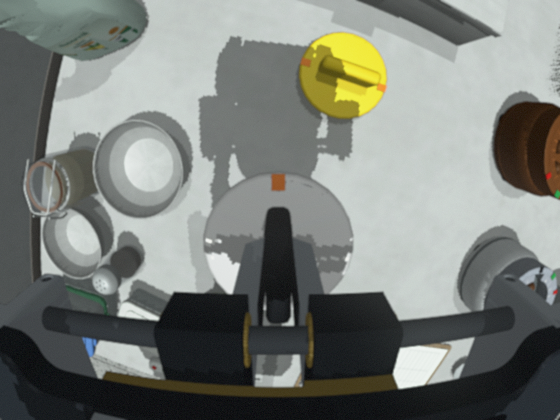

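View pics/w6c.png

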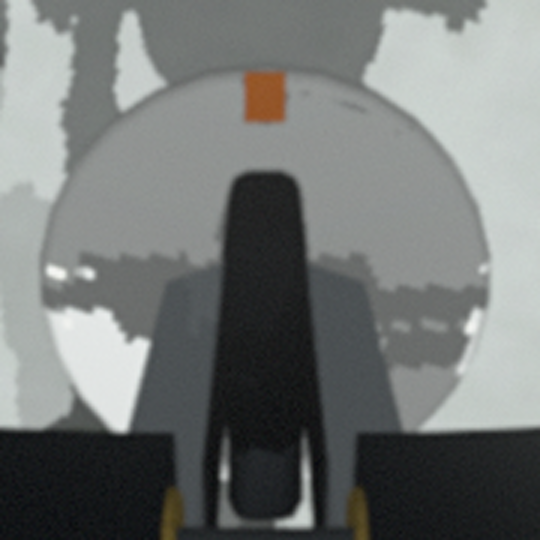

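```bash
python3 -c "
import cv2
im=cv2.imread('pics/w6.png');cv2.imwrite('pics/w6d.png',cv2.resize(im[165:285,200:360],None,fx=5,fy=5,interpolation=2))"
```

```text
(no output)
```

View pics/w6d.png

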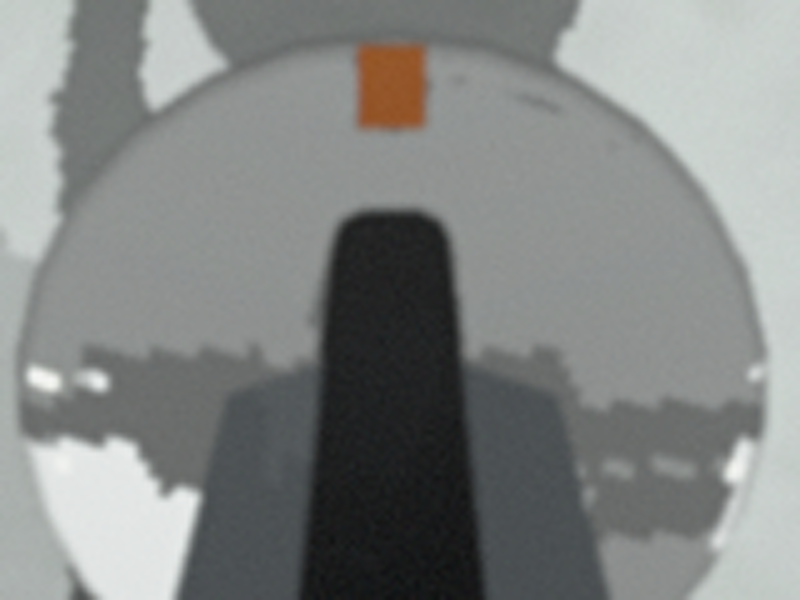

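```bash
python3 -c "
from wv import *
from scipy.optimize import least_squares
o=np.load('pics/w6.npy',allow_pickle=True).item();R=o['ee_rot'];p=o['ee_pos']
E=np.array([(18,390),(33,275),(75,205),(155,118),(230,68),(310,42),(392,37),(480,43),(552,66),(645,120),(712,195),(745,265),(766,370),(750,490),(708,580),(36,480),(80,585)])
E=(E+.5)/5-.5+[200,165]
def res(v,fz):
  a,b,r=v[:3];z=v[3] if fz is None else fz
  out=[]
  for e in E:
    w=R.T@(wray(e,(p+R@[0,0,z])[2],o)-p); out.append(np.hypot(w[0]-a,w[1]-b)-r)
  return out
for fz in(.0198,.0238,None):
  s=least_squares(res,[0,0,.048,.02],args=(fz,)) if fz is None else least_squares(res,[0,0,.048],args=(fz,))
  print(fz,(s.x*1000).round(2),np.std(s.fun)*1000)
f=lambda x,y:((x+.5)/5-.5+200,(y+.5)/5-.5+165)
for a in ((392,45),(392,87),(392,128)): print((R.T@(wray(f(*a),(p+R@[0,0,.0198])[2],o)-p)*1000).round(1))
"
```

```text
0.0198 [ 2.2   0.47 46.96] 0.3762702707940999
0.0238 [ 0.48  0.47 47.99] 0.38444949619241253
None [  81.35    0.25    0.   -164.21] 5.671020006782274e-07
[48.1  0.3 19.9]
[43.1  0.3 19.9]
[38.3  0.3 19.8]
```

>>> servo_tool:
  motion: "-0.015 0.037 0 0 0 0 1; -0.035 0.087 0 0 0 0.01 1; -0.055 0.137 0 0 0 0.02 1; -0.075 0.187 0 0 0 0.03 1; -0.095 0.235 0 0 0 0.042 1"

```text
time_s: 6.55
ee_pos: [0.6017, -0.0173, 0.2042]
ee_rot: [[0.974, 0.228, -0.003], [0.228, -0.974, 0.0], [-0.003, -0.001, -1.0]]
wrist_force: [0.4, 0.1, -1.6]
grip_width: 0.146
```

```bash
python3 -c "
from wv import *
mv([.589,-.163,.175],.229)"
```

```text
t 6.55 pos [ 0.6017 -0.0173  0.2042] yaw 0.2298 F [ 0.44  0.09 -1.6 ] T [-0.022 -0.057 -0.036] q [-0.14  0.33  1.47 -0.    1.35  1.2 ] w 0.146
MOVE [-0.0569  0.1738  0.0365] [-0.0005  0.0018  0.0005] dist 0.149
```

>>> servo_tool:
  motion: "-0.018 0.055 0.01 0 0 0 1; -0.034 0.105 0.02 0 0 0 1; -0.046 0.14 0.03 0 0 0 1; -0.054 0.163 0.037 0 0 0 1; -0.057 0.174 0.037 0 0 0 1"

```text
time_s: 7.05
ee_pos: [0.5885, -0.1632, 0.1737]
ee_rot: [[0.974, 0.226, -0.005], [0.226, -0.974, 0.001], [-0.004, -0.002, -1.0]]
wrist_force: [0.3, -0.1, -1.6]
grip_width: 0.148
```

>>> servo_tool:
  motion: "0 0 0 0 0 0 1; 0 0 0 0 0 0 1"

```text
time_s: 7.25
ee_pos: [0.5903, -0.1608, 0.176]
ee_rot: [[0.974, 0.228, -0.0], [0.228, -0.974, 0.001], [-0.0, -0.001, -1.0]]
wrist_force: [0.0, 0.8, -1.0]
grip_width: 0.148
```

```bash
python3 -c "
from wv import *
mv([.589,-.163,.175],.229)
run('w7')
im=capture('top')[:,:,::-1];cv2.imwrite('pics/t7.png',im);cv2.imwrite('pics/t7c.png',cv2.resize(im[170:260,285:385],None,fx=6,fy=6,interpolation=2))
im=capture('scene')[:,:,::-1];cv2.imwrite('pics/s7.png',im);cv2.imwrite('pics/s7c.png',cv2.resize(im[130:230,270:380],None,fx=6,fy=6,interpolation=2))
"
```

```text
t 7.25 pos [ 0.5903 -0.1608  0.176 ] yaw 0.2305 F [ 0.01  0.8  -0.97] T [-0.019  0.021 -0.029] q [-0.38  0.36  1.49  0.    1.29  0.96] w 0.148
MOVE [-0.0023  0.0023  0.0012] [-0.0007  0.0001  0.0009] dist 0.003
```

View pics/w7.png

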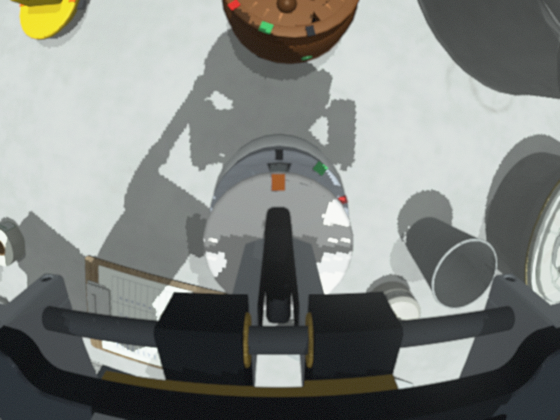

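View pics/t7c.png

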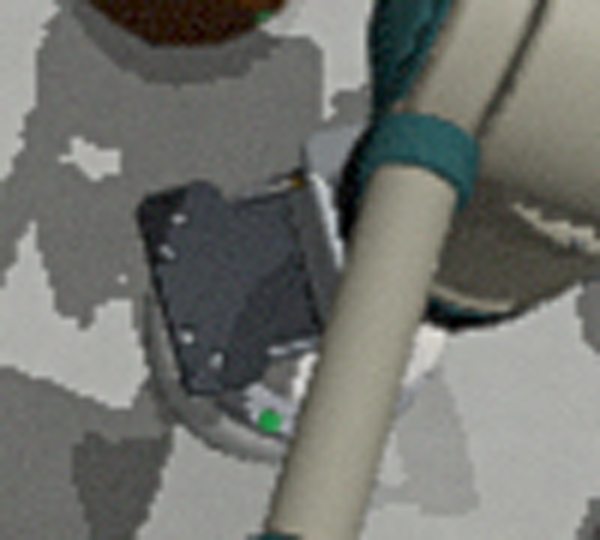

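View pics/s7c.png

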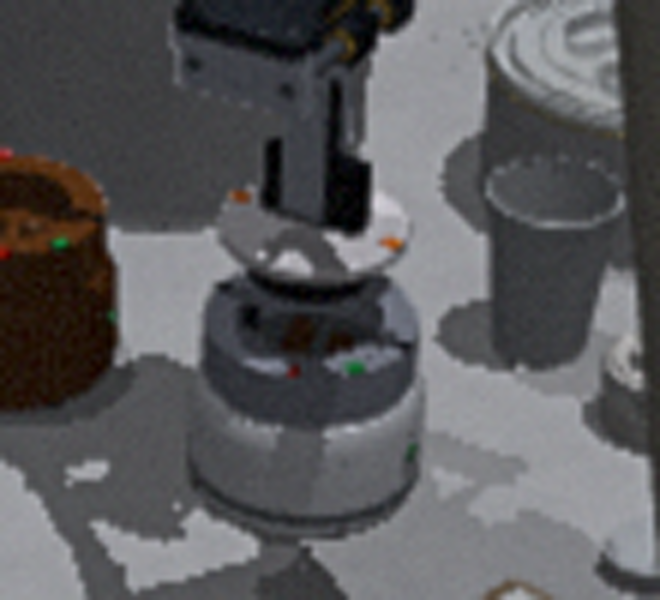

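```bash
python3 -c "
from wv import *
mv([.589,-.163,.175],.229)
im=cv2.imread('pics/w7.png');cv2.imwrite('pics/w7c.png',cv2.resize(im[125:245,200:360],None,fx=5,fy=5,interpolation=2))
f=lambda x,y:((x+.5)/6-.5+270,(y+.5)/6-.5+130)
P=[ray('scene',f(*a),.156) for a in((240,196),(392,243))];v=P[0]-P[1];print(np.mean(P,0),np.linalg.norm(v),np.arctan2(v[1],v[0]))
"
```

```text
t 7.4 pos [ 0.5906 -0.1604  0.1765] yaw 0.2317 F [ 0.34  0.06 -0.54] T [0.067 0.023 0.022] q [-0.38  0.36  1.49  0.    1.29  0.96] w 0.146
MOVE [-0.0027  0.0027  0.0019] [-0.0001 -0.0003  0.0017] dist 0.003
[ 0.58984359 -0.16348622  0.156     ] 0.08653635975964431 0.2319948870447142
```

View pics/w7c.png

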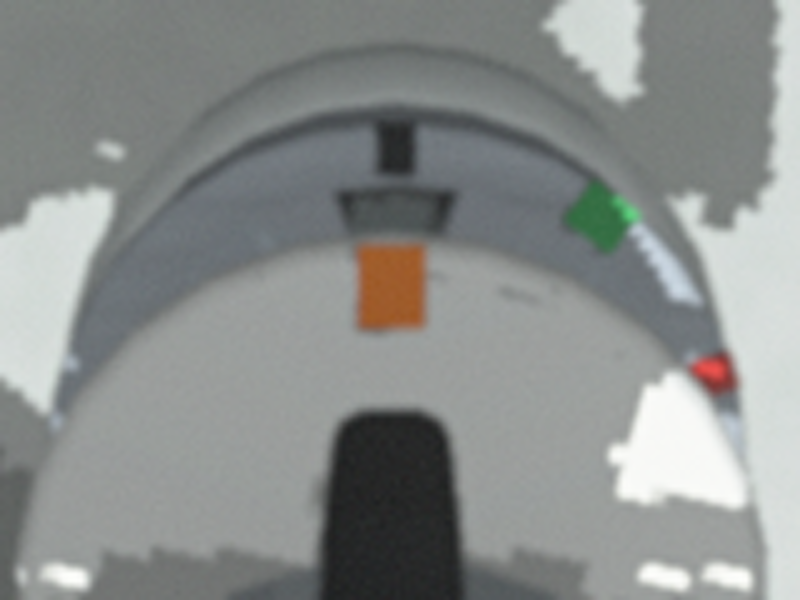

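```bash
python3 -c "
from wv import *
o=np.load('pics/w7.npy',allow_pickle=True).item();R=o['ee_rot'];p=o['ee_pos']
f=lambda x,y:((x+.5)/5-.5+200,(y+.5)/5-.5+125)
for n,a,t in(('black',(397,147),0),('green',(600,218),.64),('red',(713,372),1.24)):
  w=wray(f(*a),.099,o); u=np.array([np.cos(.229-t),np.sin(.229-t),0]); c=w-.052*u
  print(n,w.round(4),'centre',c.round(4),'in tool mm',(R.T@(c-p)*1000).round(1))
w=wray(f(392,287),p[2]-.0198,o); print('ptr',(R.T@(w-p)*1000).round(1),w)
w=wray(f(395,215),.099,o);print('gap',(R.T@(w-p)*1000).round(1))
"
```

```text
black [ 0.6417 -0.1496  0.099 ] centre [ 0.5911 -0.1614  0.099 ] in tool mm [ 0.6  0.9 77. ]
green [ 0.6384 -0.1818  0.099 ] centre [ 0.5908 -0.161   0.099 ] in tool mm [ 0.4  0.4 77. ]
red [ 0.6193 -0.2053  0.099 ] centre [ 0.5917 -0.1612  0.099 ] in tool mm [ 1.3  0.8 77. ]
ptr [43.2  0.2 19.8] [ 0.6323939  -0.15107471  0.15619796]
gap [42.3  0.6 77. ]
```

```bash
python3 -c "
from wv import *
mv([.5895,-.1613,.153],.229)"
```

```text
t 7.4 pos [ 0.5906 -0.1604  0.1765] yaw 0.2317 F [ 0.34  0.06 -0.54] T [0.067 0.023 0.022] q [-0.38  0.36  1.49  0.    1.29  0.96] w 0.146
MOVE [-0.0016  0.0008  0.0294] [-0.0001 -0.0003  0.0017] dist 0.024
```

>>> servo_tool:
  motion: "-0.001 0.0005 0.01 0 0 0 1; -0.0015 0.0008 0.02 0 0 0.001 1; -0.0015 0.0008 0.026 0 0 0.001 1; -0.0015 0.0008 0.029 0 0 0.001 1; -0.0015 0.0008 0.029 0 0 0.001 1"

```text
time_s: 7.9
ee_pos: [0.589, -0.1624, 0.1524]
ee_rot: [[0.974, 0.227, -0.001], [0.227, -0.974, 0.0], [-0.001, -0.001, -1.0]]
wrist_force: [-1.0, -0.0, -0.2]
grip_width: 0.15
```

>>> servo_tool:
  motion: "0 0 0 0 0 0 1; 0 0 0 0 0 0 1; 0 0 0 0 0 0 1"

```text
time_s: 8.2
ee_pos: [0.5895, -0.1627, 0.1534]
ee_rot: [[0.974, 0.227, 0.001], [0.227, -0.974, -0.0], [0.001, 0.0, -1.0]]
wrist_force: [0.7, 0.9, -1.5]
grip_width: 0.143
```

```bash
python3 -c "
from wv import *
mv([.5895,-.1613,.145],.229)
run('w8',None,(200,125,160,120),5)
im=capture('scene')[:,:,::-1];cv2.imwrite('pics/s8c.png',cv2.resize(im[130:230,270:380],None,fx=6,fy=6,interpolation=2))
mv([.5895,-.1613,.145],.229)"
```

```text
t 8.2 pos [ 0.5895 -0.1627  0.1534] yaw 0.2286 F [ 0.67  0.89 -1.47] T [ 0.017  0.019 -0.031] q [-0.38  0.37  1.53 -0.    1.24  0.96] w 0.143
MOVE [ 0.0004 -0.0017  0.0105] [ 0.0003 -0.0003 -0.0002] dist 0.008
t 8.3 pos [ 0.5894 -0.1627  0.1533] yaw 0.2286 F [-0.66 -0.21 -1.22] T [ 0.079 -0.008 -0.036] q [-0.38  0.37  1.53 -0.    1.24  0.96] w 0.145
MOVE [ 0.0005 -0.0017  0.0104] [ 0.0003 -0.0003 -0.0003] dist 0.008
```

View pics/w8c.png

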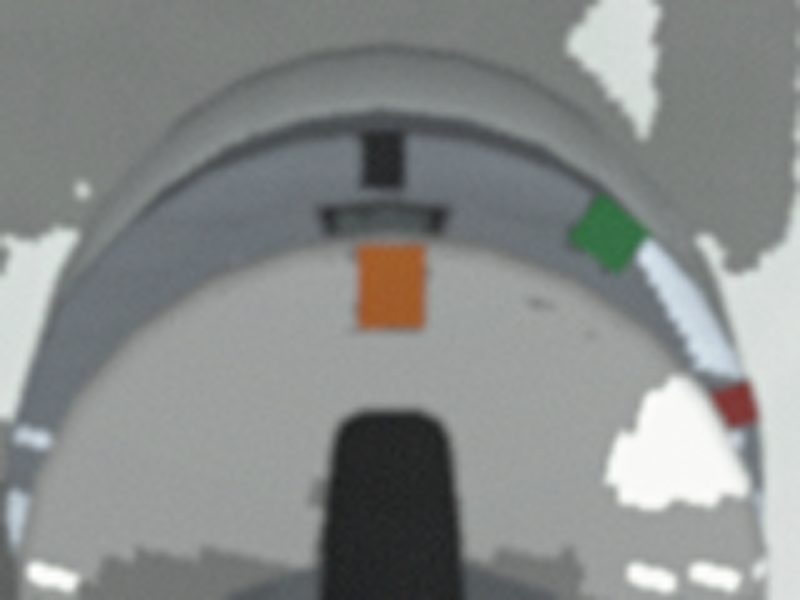

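View pics/s8c.png

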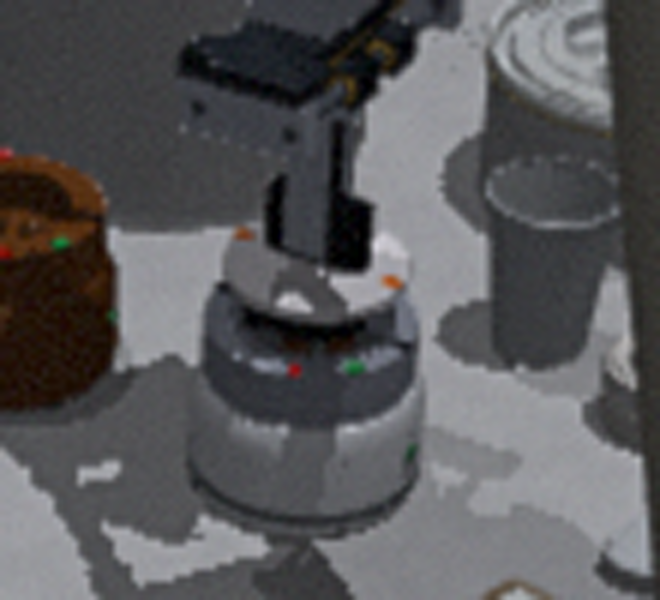

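```bash
python3 -c "
from wv import *
o=np.load('pics/w8.npy',allow_pickle=True).item();R=o['ee_rot'];p=o['ee_pos']
f=lambda x,y:((x+.5)/5-.5+200,(y+.5)/5-.5+125)
for n,a,t in(('black',(383,159),0),('green',(607,234),.64),('red',(737,405),1.24)):
  w=wray(f(*a),.099,o); u=np.array([np.cos(.229-t),np.sin(.229-t),0]); c=w-.052*u
  print(n,'centre',c.round(4),'in tool mm',(R.T@(c-p)*1000).round(1))
w=wray(f(391,287),p[2]-.0198,o); print('ptr',(R.T@(w-p)*1000).round(1),w)
f=lambda x,y:((x+.5)/6-.5+270,(y+.5)/6-.5+130)
P=[ray('scene',f(*a),p[2]-.0198) for a in((244,234),(393,282))];v=P[0]-P[1];print(np.mean(P,0),np.linalg.norm(v),np.arctan2(v[1],v[0]))
"
```

```text
black centre [ 0.5909 -0.1614  0.099 ] in tool mm [ 1.7 -1.  54.4]
green centre [ 0.5909 -0.1609  0.099 ] in tool mm [ 1.8 -1.4 54.4]
red centre [ 0.5917 -0.1622  0.099 ] in tool mm [ 2.3 -0.  54.4]
ptr [43.2  0.1 19.8] [ 0.63156304 -0.152993    0.13357171]
[ 0.58787781 -0.16470994  0.13357171] 0.0860292747389234 0.22353416944125445
```

>>> servo_tool:
  motion: "0.001 -0.0015 0 0 0 0 1; 0.001 -0.0015 0.002 0 0 0 1; 0.001 -0.0015 0.005 0 0 0 1; 0.001 -0.0015 0.008 0 0 0 1; 0.001 -0.0015 0.011 0 0 0 1"

```text
time_s: 8.8
ee_pos: [0.5897, -0.1612, 0.1439]
ee_rot: [[0.974, 0.227, -0.0], [0.227, -0.974, 0.0], [-0.0, -0.0, -1.0]]
wrist_force: [0.0, -0.3, -1.4]
grip_width: 0.144
```

```bash
python3 -c "
from wv import *
mv([.5901,-.1613,.127],.229)"
```

```text
t 8.8 pos [ 0.5897 -0.1612  0.1439] yaw 0.2287 F [ 0.01 -0.31 -1.43] T [0.058 0.011 0.033] q [-0.38  0.38  1.54 -0.    1.22  0.96] w 0.144
MOVE [0.0004 0.0002 0.0212] [-0.      0.0001 -0.0002] dist 0.017
```

The lugs are below the rim (z 0.1439) with no contact force. I'll carry on down slowly.

>>> servo_tool:
  motion: "0.0002 0.0001 0.003 0 0 0 1; 0.0002 0.0001 0.006 0 0 0 1; 0.0002 0.0001 0.009 0 0 0 1; 0.0002 0.0001 0.012 0 0 0 1; 0.0002 0.0001 0.015 0 0 0 1"

```text
time_s: 9.3
ee_pos: [0.59, -0.1613, 0.132]
ee_rot: [[0.974, 0.227, -0.0], [0.227, -0.974, -0.0], [-0.0, 0.0, -1.0]]
wrist_force: [0.4, -0.2, -1.0]
grip_width: 0.148
```

```bash
python3 -c "
from wv import *
mv([.5901,-.1613,.127],.229)"
```

```text
t 9.3 pos [ 0.59   -0.1613  0.132 ] yaw 0.2286 F [ 0.37 -0.18 -0.98] T [-0.008 -0.001  0.037] q [-0.38  0.39  1.56 -0.    1.19  0.96] w 0.148
MOVE [0.0001 0.0001 0.0063] [ 0.      0.     -0.0002] dist 0.005
```

>>> servo_tool:
  motion: "0 0 0.002 0 0 0 1; 0 0 0.004 0 0 0 1; 0 0 0.005 0 0 0 1; 0 0 0.006 0 0 0 1; 0 0 0.007 0 0 0 1"

```text
time_s: 9.8
ee_pos: [0.5901, -0.1613, 0.1268]
ee_rot: [[0.974, 0.227, 0.0], [0.227, -0.974, -0.0], [0.0, 0.0, -1.0]]
wrist_force: [-1.0, 0.7, 7.3]
grip_width: 0.145
```

>>> servo_tool:
  motion: "0 0 0.001 0 0 0 1; 0 0 0.001 0 0 0 1"

```text
time_s: 10.0
ee_pos: [0.5901, -0.1613, 0.1267]
ee_rot: [[0.974, 0.227, 0.001], [0.227, -0.974, -0.0], [0.001, 0.001, -1.0]]
wrist_force: [-2.4, 0.4, 4.6]
grip_width: 0.145
```

```bash
python3 -c "
from wv import *
mv([.5901,-.1613,.1265],.229)
run('w9',None,(200,125,160,120),5)
im=capture('scene')[:,:,::-1];cv2.imwrite('pics/s9c.png',cv2.resize(im[130:230,270:380],None,fx=6,fy=6,interpolation=2))
"
```

```text
t 10.0 pos [ 0.5901 -0.1613  0.1267] yaw 0.2287 F [-2.42  0.44  4.57] T [ 0.09   0.291 -0.06 ] q [-0.38  0.39  1.57 -0.    1.18  0.96] w 0.145
MOVE [ 0.     -0.      0.0003] [ 0.0003 -0.0004 -0.0002] dist 0.0
```

View pics/w9c.png

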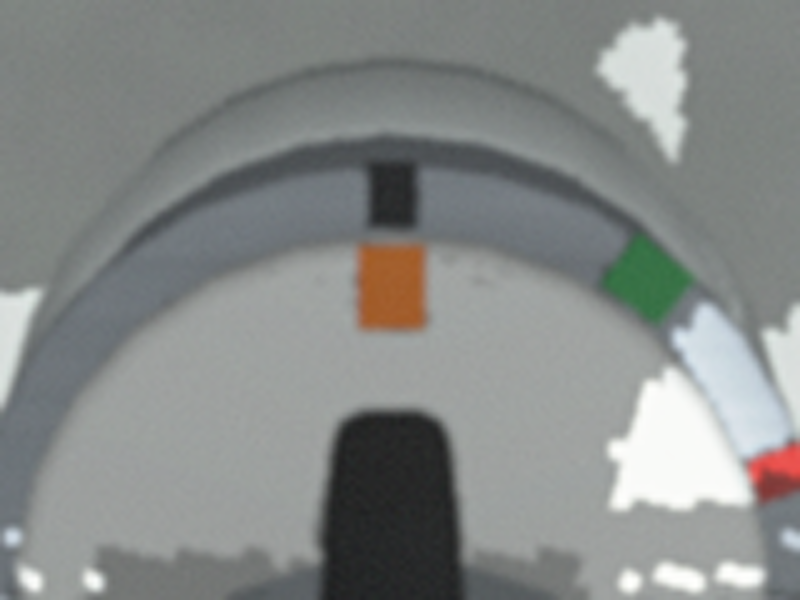

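View pics/s9c.png

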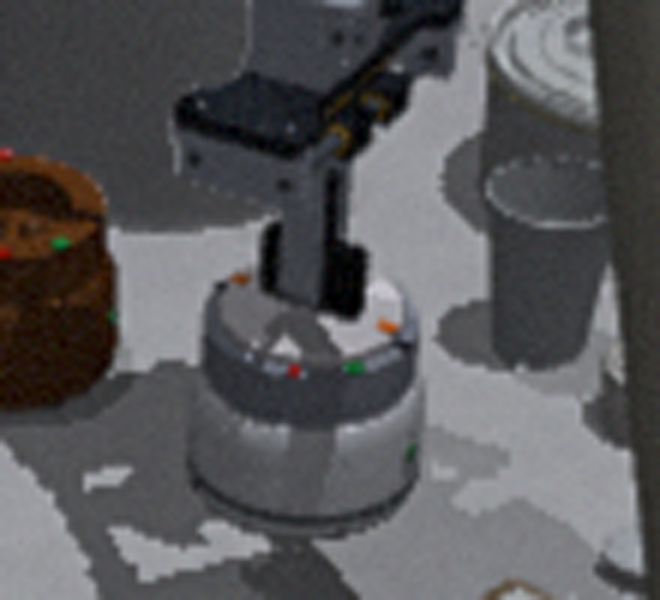

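Seated: z is 0.1267, about 5 N down, and the pointer (391,287) lines up with the black mark (393,195). Now I'll twist clockwise, which is positive about tool z.

>>> servo_tool:
  motion: "0 0 0 0 0 0 1; 0 0 0 0 0 0.02 1; 0 0 0 0 0 0.045 1; 0 0 0 0 0 0.07 1; 0 0 0 0 0 0.1 1"
  force: 50

```text
time_s: 10.6
ee_pos: [0.5904, -0.1616, 0.1267]
ee_rot: [[0.998, 0.07, 0.001], [0.07, -0.998, -0.001], [0.001, 0.001, -1.0]]
wrist_force: [-1.2, -0.6, 5.2]
grip_width: 0.145
```

```bash
python3 -c "
from wv import *
mv([.5901,-.1613,.1265],-.411)
run('w10',None,(200,125,160,120),5)"
```

```text
t 10.6 pos [ 0.5904 -0.1616  0.1267] yaw 0.0705 F [-1.15 -0.62  5.16] T [0.12  0.352 0.189] q [-0.38  0.39  1.57 -0.    1.18  1.12] w 0.145
MOVE [-0.0003 -0.0004  0.0003] [ 0.0005 -0.0009  0.3065] dist 0.0
```

View pics/w10c.png

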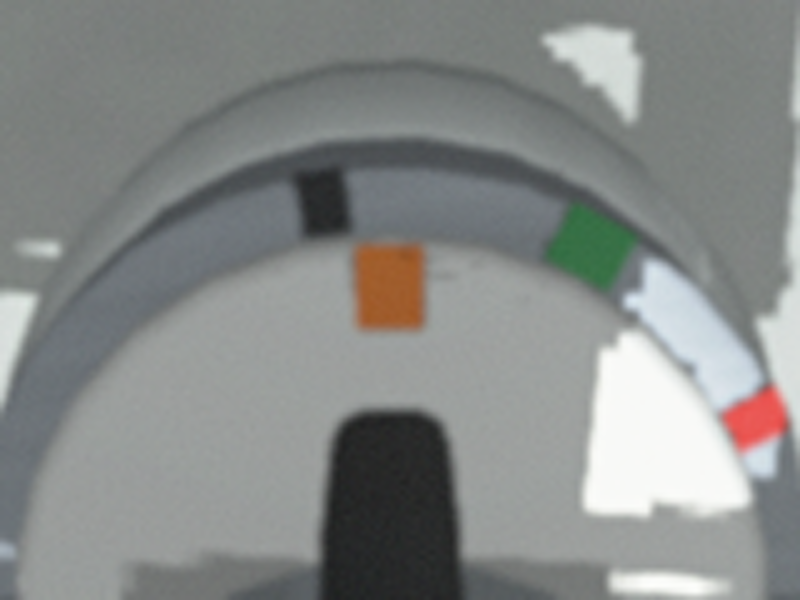

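>>> servo_tool:
  motion: "0 0 0 0 0 0.03 1; 0 0 0 0 0 0.06 1; 0 0 0 0 0 0.09 1; 0 0 0 0 0 0.12 1; 0 0 0 0 0 0.15 1"

```text
time_s: 11.15
ee_pos: [0.5903, -0.1618, 0.1267]
ee_rot: [[0.986, -0.164, 0.001], [-0.164, -0.986, -0.001], [0.001, 0.001, -1.0]]
wrist_force: [-1.6, -0.4, 5.3]
grip_width: 0.141
```

>>> servo_tool:
  motion: "0 0 0 0 0 0.03 1; 0 0 0 0 0 0.06 1; 0 0 0 0 0 0.09 1; 0 0 0 0 0 0.115 1; 0 0 0 0 0 0.13 1"

```text
time_s: 11.65
ee_pos: [0.5903, -0.1619, 0.1267]
ee_rot: [[0.933, -0.36, 0.001], [-0.36, -0.933, -0.001], [0.002, 0.001, -1.0]]
wrist_force: [-1.4, -0.2, 4.8]
grip_width: 0.147
```

>>> servo_tool:
  motion: "0 0 0 0 0 0.01 1; 0 0 0 0 0 0.018 1; 0 0 0 0 0 0.022 1; 0 0 0 0 0 0.022 1; 0 0 0 0 0 0.022 1"

```text
time_s: 12.15
ee_pos: [0.5903, -0.1619, 0.1267]
ee_rot: [[0.92, -0.391, 0.001], [-0.391, -0.92, -0.001], [0.002, 0.001, -1.0]]
wrist_force: [-1.3, 0.1, 4.1]
grip_width: 0.147
```

```bash
python3 -c "
from wv import *
mv([.5901,-.1613,.1265],-.411)
run('w11',None,(200,125,160,120),5)
im=capture('scene')[:,:,::-1];cv2.imwrite('pics/s11c.png',cv2.resize(im[130:230,270:380],None,fx=6,fy=6,interpolation=2))
cv2.imwrite('pics/s11.png',im);cv2.imwrite('pics/t11.png',capture('top')[:,:,::-1])
"
```

```text
t 12.15 pos [ 0.5903 -0.1619  0.1267] yaw -0.402 F [-1.32  0.05  4.12] T [0.076 0.338 0.227] q [-0.38  0.39  1.57 -0.    1.18  1.59] w 0.147
MOVE [-0.0005 -0.0006  0.0003] [ 0.0006 -0.001   0.0057] dist 0.001
```

View pics/w11c.png

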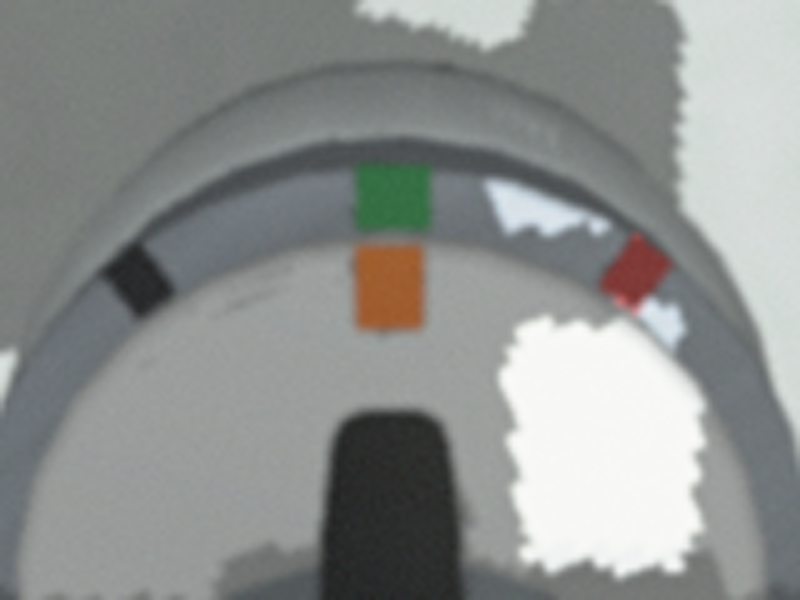

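View pics/s11c.png

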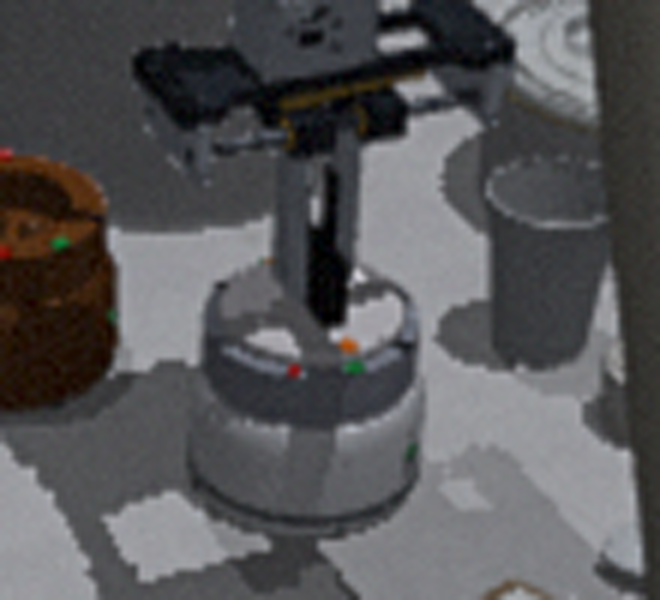

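View pics/t11.png

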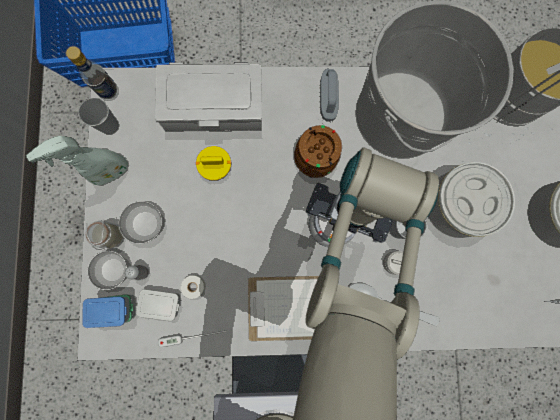

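Pointer (390,287) and green mark (393,197) agree to within about 0.01 rad. I'll make a final tiny trim and hold.

>>> servo_tool:
  motion: "0 0 0 0 0 0.006 1; 0 0 0 0 0 0.006 1; 0 0 0 0 0 0.006 1; 0 0 0 0 0 0.006 1; 0 0 0 0 0 0.006 1"

```text
time_s: 12.8
ee_pos: [0.5903, -0.1619, 0.1267]
ee_rot: [[0.917, -0.4, 0.001], [-0.4, -0.917, -0.001], [0.002, 0.001, -1.0]]
wrist_force: [-1.2, -0.5, 4.8]
grip_width: 0.15
```

```bash
python3 -c "
from wv import *
mv([.5901,-.1613,.1265],-.411)
run('w12',None,(200,125,160,120),5)
mv([.5901,-.1613,.1265],-.411)
"
```

```text
t 12.8 pos [ 0.5903 -0.1619  0.1267] yaw -0.4114 F [-1.22 -0.52  4.76] T [0.143 0.395 0.207] q [-0.38  0.39  1.57 -0.    1.18  1.6 ] w 0.15
MOVE [-0.0005 -0.0006  0.0003] [ 0.0006 -0.001  -0.0003] dist 0.001
t 12.85 pos [ 0.5903 -0.1619  0.1267] yaw -0.4114 F [-1.24 -0.44  4.87] T [0.075 0.351 0.194] q [-0.38  0.39  1.57 -0.    1.18  1.6 ] w 0.144
MOVE [-0.0005 -0.0006  0.0003] [ 0.0006 -0.001  -0.0003] dist 0.001
```

View pics/w12c.png

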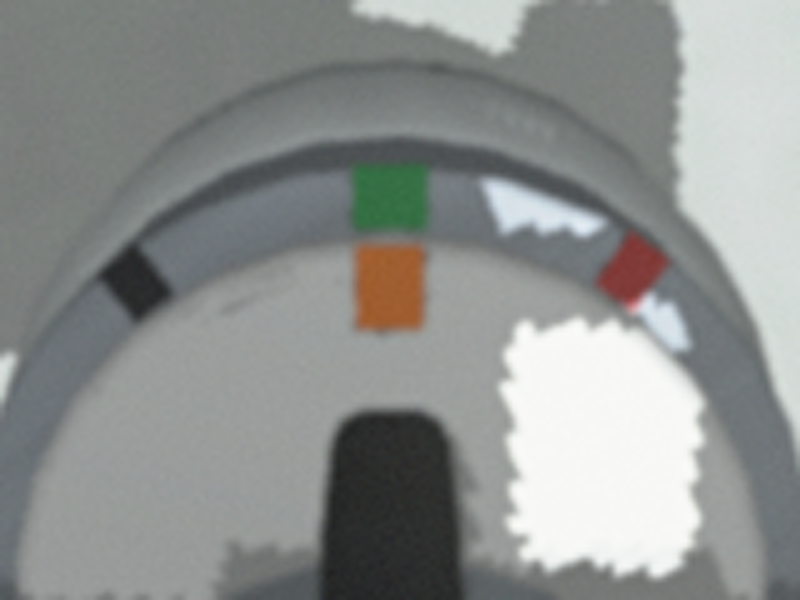

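The pointer is exactly at the green mark (column 390 for both), and the hold is steady with the flange seated. I'll hand the job in.

```bash
python3 -c "
from plant import close_job
print(close_job())"
```

```text
the job is handed in; nothing more can be done
None
```

The lid is fitted on the white grinder and turned to the green marks, and I handed the job in at about 12.9 s with the gripper still holding it there.

**What I did:** I gripped the white lid by its black wing, lifted it and lined it up over the collar. I lowered it with the lugs through the gaps until the flange met the rim. I then twisted it 0.64 rad clockwise, staying well short of the red marks.

**Last checks:**
- **Mark alignment:** In the final wrist picture the orange pointer and the green mark are centred on the same column. The tool angle was −0.411 rad, which was the target.
- **Seating:** The tool stayed at its seated height of 0.1267 m, with about 5 N pressing down.
- **Hold:** The wrist felt about 0.2 N m about the vertical, and the pose stayed steady between readings.
- **Other things on the worktop:** They looked undisturbed in the top view just before the last trim.

**Disagreements:** The cameras differed by about 1–2 mm on where the lid and collar centres were. Early pictures also caught the arm still swaying by a few millimetres, so I remeasured before inserting. Insertion met no resistance until the flange seated. Only one pointer could be compared with its green mark in the last wrist picture. An earlier scene view shows the opposite pointer nearly hidden behind the gripper.

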